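Record the broken edge of a bowl with the fingertips

ROBOT

A 6-joint arm with a two-finger parallel gripper is mounted at the origin on the work surface. World frame = base frame: x ahead of the robot, y to its left, z up, the work surface at z = 0. Lengths are in mm, angles in rad, forces in N, time in s.
With the tool pointing down it reaches from about 300 to 775 mm from the base axis. Payload 14.6 kg.
Tool frame: the origin (TCP) lies on the centre line of the jaws, within the pads' length; the fingertips stand 19 mm ahead of it and the grasp point (between the pads) is the TCP (bot.tip_reach is the distance from the TCP to the fingertips, in mm); z points along the fingers, y is the line along which they close (so a half turn about z gives the same grasp; the last joint's range is limited). The gripper opens to 85 mm and grips with 20 to 120 N. Pads are 22 mm wide; open, the fingers measure 114 mm over their backs; the gripper's body (76 mm by 85 mm) begins 54 mm behind the grasp point. The pads swing forward as they close: fully open they stand 13 mm farther back than shut.
Start: joints at [1.129, 0.3, 1.521, -0, 1.321, -0.067], TCP at [201.344, 511.811, 250.281] pointing down, gripper open.
Joint ranges: [-3.03, 3.03], [-0.79, 2.21], [0.23, 2.52], [-1.04, 4.18], [0, 3.07], [-2.55, 2.55]. Speed limits (rad/s): [2.22, 2.22, 2.57, 3.14, 3.14, 3.14].

INTERFACE

Orientations are given as a unit quaternion [w, x, y, z].
In Python, from rig import bot gives the robot as it stands. Calls block until the motion is done:
- bot.move_to(position, orientation): joint-space move of the TCP to a pose.
- bot.servo_line(position, attitude=None, speed=150, until_force=None): straight line of the TCP; attitude=None keeps the orientation; speed is the mean speed in mm/s. With until_force (N) it stops when the force on the tool has changed by that much, and returns True; else False.
- bot.move_joints(angles): joint-space move.
- bot.move_gripper(opening, grip_force=None): finger opening in mm; grip_force is the grip in N (None keeps the last); returns when the fingers have stopped.
- bot.dwell(seconds).
- bot.ik(position, orientation): joint angles nearest the present ones, or None.
- bot.read_state(): the state.
- bot.read_camera(name): name is "scene" or "top" or "wrist"; returns a dict with "image" (400x640x3 uint8, blue, green, red), "depth" (400x640 float32, mm along the optical axis (not along the pixel's ray), 0 where there is no reading), "fovy" (degrees; the focal length in pixels is half the picture's height over the tangent of half this angle, whatever the lens; pixels are square), "cx", "cy" (the principal point, pixels), "eye" and "attitude" of the camera in the world; the wrist camera has in their place "mount" (4x4, takes a point from camera to tool coordinates, whose origin is the TCP and whose axes are the flange's). Camera axes: x right, y down, z forward; pixel columns grow to the right and rows downward; lengths in mm; the calibration is good to about 2 mm. A picture is of the moment at which its call begins: read the wrist's pose just before it.
A pose or a line that the arm cannot do raises bot.MotionError and nothing moves.
- bot.finish_job(): hands the job in; it is judged then, once.
The state is a dict: "clock": time; "joint_positions": joint angles; "qvel": joint speeds; "effort": joint torques, N m; "ee_pos": TCP position; "tool_rot": TCP orientation; "ft_force": force on the tool from outside, world axes, zero at the start; "moment": the same for the moment, N m; "grip_width": finger opening in mm; "grip_force": force on a finger pad.
Only numpy, scipy, OpenCV 4.12 (cv2) and the standard library are available. Lean on these libraries where they do the work, as an engineer would, in place of code of your own. Each camera call takes 0.05 s, during which the arm holds its last target. There are 200 camera calls.

TASK

Press the key of the grey recorder to start it and let it up. Then trace the bowl's whole broken edge with the fingertips pointing down, about a finger's width (15 mm) above it and without touching the bowl, from the end beside the handle through the dip to the other end. Press the key again to stop the recorder, let it up, and leave the bowl and all the other things where they stand.

Things in the scene. Friction and masses are not known exactly. Their poses are not given: they have to be found in the camera images.
- bowl: Broken clay bowl, loose, upright on its foot; origin under its centre, z up. Foot radius 73 mm; 8 mm wall flares to radius 100 mm at the lip, 112 mm up. On its +x side the wall is broken out: the edge leaves the lip at +100 deg from +x (towards +y), dips to 70 mm at 0 deg, climbs back at -100 deg, in steps up to 4 mm; the fracture shows paler clay. Strap handle below the lip at +132 deg, out to 140 mm.
- key (a joint): Travel of the recorder's push key in m: 0 up, 0.006 fully down; it counts as pressed beyond 0.004. A spring pushes it back up; fully down takes about 5 N.
- key_top (a point): Centre of the top of the recorder's key: round grey key, 28 mm across, pressed straight down. It is the only key on a flat grey desk box (85 x 110 x 30 mm, fixed to the bench, with a dark display strip) that stands to one side of the bowl; the key top is 52 mm above the bench.
- edge1 (a point): Point 1 of 7 along the broken edge, on top of the wall at mid-thickness, 112 mm above the bowl's foot, at 96 degrees from the bowl's +x. This is the start, at the end of the break beside the handle. Traced when the middle between the fingertips, fingers pointing down, passes within 20 mm sideways, tips under 30 mm above it.
- edge2 (a point): Point 2 of 7 along the broken edge, on top of the wall at mid-thickness, 100 mm above the bowl's foot, at 64 degrees from the bowl's +x. Traced when the middle between the fingertips, fingers pointing down, passes within 20 mm sideways, tips under 30 mm above it.
- edge3 (a point): Point 3 of 7 along the broken edge, on top of the wall at mid-thickness, 80 mm above the bowl's foot, at 32 degrees from the bowl's +x. Traced when the middle between the fingertips, fingers pointing down, passes within 20 mm sideways, tips under 30 mm above it.
- edge4 (a point): Point 4 of 7 along the broken edge, on top of the wall at mid-thickness, 70 mm above the bowl's foot, at 0 degrees from the bowl's +x. This is the lowest point of the break. Traced when the middle between the fingertips, fingers pointing down, passes within 20 mm sideways, tips under 30 mm above it.
- edge5 (a point): Point 5 of 7 along the broken edge, on top of the wall at mid-thickness, 80 mm above the bowl's foot, at -32 degrees from the bowl's +x. Traced when the middle between the fingertips, fingers pointing down, passes within 20 mm sideways, tips under 30 mm above it.
- edge6 (a point): Point 6 of 7 along the broken edge, on top of the wall at mid-thickness, 100 mm above the bowl's foot, at -64 degrees from the bowl's +x. Traced when the middle between the fingertips, fingers pointing down, passes within 20 mm sideways, tips under 30 mm above it.
- edge7 (a point): Point 7 of 7 along the broken edge, on top of the wall at mid-thickness, 112 mm above the bowl's foot, at -96 degrees from the bowl's +x. This is the finish, at the end of the break away from the handle. Traced when the middle between the fingertips, fingers pointing down, passes within 20 mm sideways, tips under 30 mm above it.
- jar: Bystander: closed glass jar with steel lid, 68 mm across, 100 mm tall, on the side of the bowl away from the recorder. Origin: centre of its underside.
- brush: Bystander: flat brush about 200 mm long lying crosswise beyond the bowl.
- sherd_a: Bystander: flat brown sherd about 60 mm wide, 8 mm thick, lying beyond the bowl on the left.
- sherd_b: Bystander: flat buff sherd about 60 mm wide, 9 mm thick, lying beyond the bowl on the right.
- card_box: Bystander: open cardboard box of index cards, 90 x 130 mm, 75 mm tall with cards, to the right.
- cobble_bin: Bystander: clear plastic bin of round cobbles, 170 x 240 mm, 120 mm tall with the stones, to the left.

How it is judged:
By the outcome, as a careful person would: the job done as asked, in the order asked, and still so for the second after the job is handed in, with the robot touching nothing.
It also fails if it takes over 64 s, if anything falls off the work surface, if the arm or the gripper's body presses on something with over 40 N, if the wrist force passes 120 N, or if a joint passes its speed limit or range.

## Working session

There is one attempt and no reset: what is moved stays moved. The work goes in short steps, each a Python script; the robot and the scene stay as the last script left them, time stands still between calls to the robot, and variables do not carry over. Pictures are saved under pics/ and viewed, at most 10 in all, crops included, and the job is handed in when it is done.

```bash
ls; mkdir -p pics
cat > h.py <<'E'
import numpy as np, cv2
from scipy.spatial.transform import Rotation as R
from rig import bot
def rot(q): return R.from_quat([q[1],q[2],q[3],q[0]]).as_matrix()
def cam(name):
    s=bot.read_state(); c=bot.read_camera(name)
    c['f']=200/np.tan(np.radians(c['fovy'])/2)
    if 'mount' in c:
        T=np.eye(4); T[:3,:3]=rot(s['tool_rot']); T[:3,3]=s['ee_pos']; T=T@np.array(c['mount'])
        c['Rm'],c['o']=T[:3,:3],T[:3,3]
    else:
        a=np.array(c['attitude']); c['Rm']=a if a.shape==(3,3) else rot(a); c['o']=np.array(c['eye'])
    return c
def cloud(c):
    v,u=np.mgrid[:400,:640]; d=c['depth']
    p=np.stack([(u-c['cx'])/c['f']*d,(v-c['cy'])/c['f']*d,d],-1)
    return p@c['Rm'].T+c['o']
E
python3 - <<'E'
from h import *
import pickle
for n in ('top','scene'):
    c=cam(n); cv2.imwrite(f'pics/{n}.png',c['image']); pickle.dump(c,open(n+'.pkl','wb'))
    print(n,c['o'],c['attitude'],c['f'],c['cx'],c['cy'],(c['depth']>0).mean())
s=bot.read_state();print(s['tool_rot'],s['clock'],s['grip_width'],bot.tip_reach)
E
```

```text
pics
top [ 5.09222728e+02 -9.65284865e-02  1.16876309e+03] [-0.02051091  0.71347637 -0.70010129  0.01972205] 414.3947714619178 320.2802318114568 202.16436635147008 0.99595703125
scene [1511.2179016   -56.69867003  738.96777647] [-0.3418566   0.64407422  0.61116022 -0.30787279] 449.85589707094675 323.6620199201829 196.73820029707616 0.9960234375
[-1.18856297e-04  1.86296189e-01  9.82493495e-01 -4.98224874e-04] 0.1 85.96636281284466 19.0
```

View pics/top.png

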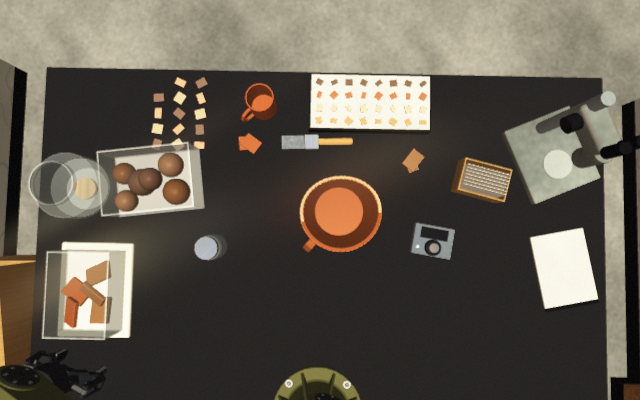

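View pics/scene.png

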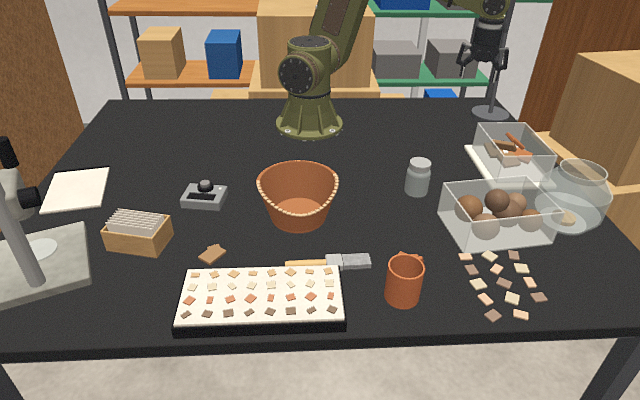

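The top view shows the bowl at about (340,214), with its handle at (309,244) and the break facing away from the robot. The key is at (433,248), the jar at (207,248). Next I'll fit the bowl and key from the depth points.

Run:
```python
from h import *
import pickle
from scipy.optimize import least_squares
C={n:pickle.load(open(n+'.pkl','rb')) for n in('top','scene')}
P={n:cloud(c) for n,c in C.items()}
for n,p in P.items():
    q=p.reshape(-1,3); print(n,'bench z',np.median(q[(abs(q[:,2])<15)&(abs(q[:,0]-400)<150),2]))
b=P['top'][214,340]; print('bowl floor',b)
c0=b[:2]
for n,p in P.items():
    q=p.reshape(-1,3); 
    c=c0.copy()
    for it in range(3):
        d=q[:,:2]-c; r=np.hypot(*d.T); a=np.degrees(np.arctan2(d[:,1],d[:,0]))
        m=(r<112)&(q[:,2]>104)&(q[:,2]<122)&(r>82)
        s=least_squares(lambda v:np.hypot(q[m,0]-v[0],q[m,1]-v[1])-v[2],[*c,96],loss='soft_l1').x; c=s[:2]
    print(n,'lip fit',s,m.sum(),np.median(q[m,2]))
    for t in range(-180,180,15):
        k=(r<108)&(r>75)&(abs(a-t-7.5)<7.5)&(q[:,2]>50)
        if k.sum(): 
            kk=np.where(k)[0]; top=kk[q[kk,2]>q[kk,2].max()-6]; print(t+7.5,k.sum(),q[k,2].max().round(),np.median(r[top]).round(1),end=' | ')
    h=(r>112)&(r<150)&(q[:,2]>40)&(q[:,2]<115); print('\nhandle',h.sum(),np.median(a[h]) if h.any() else '')
# key
for n,px in(('top',(433,248)),('scene',(205,187))):
    p=P[n]; q=p[px[1]-25:px[1]+25,px[0]-25:px[0]+25].reshape(-1,3)
    k=(q[:,2]>45)&(q[:,2]<60); print(n,'key',k.sum(),q[k].mean(0),np.ptp(q[k],0)); b=(q[:,2]>22)&(q[:,2]<36); print('box',q[b].mean(0),np.ptp(q[b],0))
# obstacles above 40mm in 300<x<750
p=P['top'];m=((p[...,2]>40)&(p[...,0]>150)).astype('uint8')
n,l,st,ce=cv2.connectedComponentsWithStats(m)
for i in range(1,n):
    if st[i,4]>40:q=p[l==i];print(q.min(0).round(),q.max(0).round(),st[i,4])
```

```text
top bench z 0.5143939602846785
scene bench z -0.0620403740848019
bowl floor [543.19557593 -54.05723979   7.38638843]
top lip fit [548.72375968 -49.84821945  98.80975127] 768 111.25200497596336
-172.5 113 116.0 98.2 | -157.5 117 117.0 98.9 | -142.5 119 117.0 97.9 | -127.5 124 116.0 99.3 | -112.5 126 116.0 100.2 | -97.5 129 115.0 99.5 | -82.5 117 117.0 98.9 | -67.5 112 113.0 99.7 | -52.5 102 109.0 96.7 | -37.5 80 94.0 94.3 | -22.5 68 87.0 93.2 | -7.5 58 79.0 89.6 | 7.5 54 77.0 89.6 | 22.5 56 80.0 90.4 | 37.5 61 86.0 92.6 | 52.5 72 99.0 96.0 | 67.5 82 104.0 96.7 | 82.5 96 113.0 98.8 | 97.5 101 117.0 99.4 | 112.5 105 119.0 97.1 | 127.5 106 116.0 98.7 | 142.5 113 116.0 98.7 | 157.5 112 117.0 99.0 | 172.5 112 116.0 98.6 | 
handle 78 139.30165073441702
scene lip fit [553.40795751 -49.76942619  98.40042764] 502 109.63914785715843
-172.5 199 114.0 99.1 | -157.5 195 113.0 99.1 | -142.5 175 113.0 98.7 | -127.5 156 114.0 99.5 | -112.5 127 114.0 100.3 | -97.5 85 113.0 99.2 | -82.5 32 114.0 99.1 | -67.5 52 110.0 97.0 | -52.5 83 104.0 95.6 | -37.5 92 93.0 92.3 | -22.5 87 84.0 90.3 | -7.5 75 77.0 87
[... 501 characters left out ...]
-304.11894332   50.07709014] [29.14781398 27.20939111  9.16520205]
box [ 486.14457245 -305.73025668   29.06215426] [101.22713814 117.48430866  13.83587829]
[509.  -0.  40.] [ 881.  221. 1169.] 508
[857. -42.  40.] [888. -19.  45.] 45
[ 509. -674.   40.] [ 809.   -0. 1169.] 3653
[ 509. -244.   40.] [ 850.   -0. 1169.] 44
[780. -84.  40.] [813. -65.  47.] 42
[509.  -0.  40.] [ 721.  743. 1169.] 7514
[ 509. -511.   40.] [ 701.   -0. 1169.] 1556
[ 440. -154.   40.] [ 643.   53. 1169.] 2673
[509.  -0.  40.] [ 629.  424. 1169.] 570
[414.  -0.  41.] [ 509.  322. 1169.] 606
[ 436. -325.   40.] [ 477. -284.   58.] 183
[210.  -0.  40.] [ 509.  702. 1169.] 4863
[164.  -0. 242.] [ 509.  577. 1169.] 3690
```

Run:
```python
from h import *
import pickle
q=[0,0,1,0]
for p in ([551,-50,350],[458,-304,80],[638,-45,110],[550,50,150],[550,-150,150]):
    a=bot.ik(p,q); print(p,None if a is None else np.round(a,2))
bot.move_gripper(0)
bot.move_to([500,-60,400],q)
c=cam('wrist'); pickle.dump(c,open('w1.pkl','wb')); cv2.imwrite('pics/w1.png',c['image']); print(c['o'],c['Rm'][:,2],c['f'])
bot.move_to([440,-304,230],q)
c=cam('wrist'); pickle.dump(c,open('w2.pkl','wb')); cv2.imwrite('pics/w2.png',c['image']); print(c['o'])
s=bot.read_state(); print(s['clock'],s['ee_pos'],s['grip_width'],bot.tip_reach)
```

```text
[551, -50, 350] [-0.16  0.25  1.35 -0.    1.54 -1.73]
[458, -304, 80] [-0.65  0.5   1.67 -0.    0.97 -2.22]
[638, -45, 110] [-0.13  0.63  1.38 -0.    1.13 -1.7 ]
[550, 50, 150] [ 0.02  0.41  1.62 -0.    1.11 -1.55]
[550, -150, 150] [-0.33  0.44  1.57 -0.    1.13 -1.9 ]
[418.15150423 -59.99163625 524.24176099] [ 0.31821272  0.00112711 -0.94801867] 339.02589680562687
[ 358.59983132 -303.90610301  355.20121459]
4.4833 [ 440.82258681 -303.28998348  230.96217295] -0.13200469278794508 19.0
```

```bash
python3 -c "
import cv2,numpy as np
cv2.imwrite('pics/w12.png',np.vstack([cv2.resize(cv2.imread('pics/w%d.png'%i),(480,300)) for i in(1,2)]))"
```

```text
(no output)
```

View pics/w12.png

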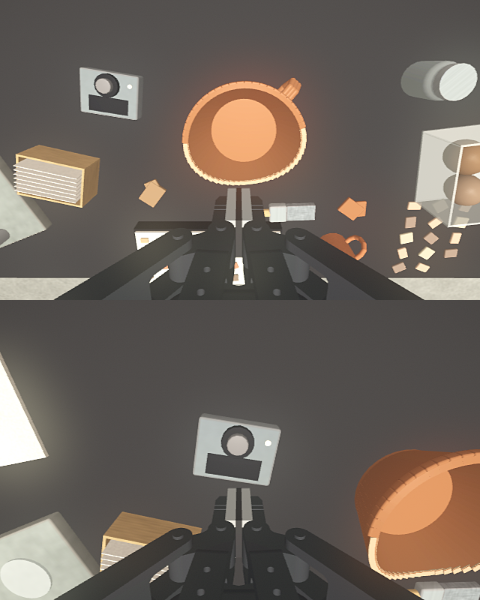

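In the wrist view, the pale fracture runs along the far side of the bowl, with ends near (183,145) and (306,140) in the scaled picture. The key is at about (316,189) in the full-size second picture.

Run:
```python
from h import *
import pickle
from scipy.optimize import least_squares
c=pickle.load(open('w2.pkl','rb')); p=cloud(c)
w=np.zeros((400,640),bool); w[140:240,260:380]=1
k=w&(p[...,2]>47)&(p[...,2]<60); q=p[k]; print('key',k.sum(),q.mean(0),np.median(q,0),np.ptp(q,0))
g=c['image'][...,0]; m=(k&(c['image'].min(-1)>90)).astype('uint8')
n,l,st,ce=cv2.connectedComponentsWithStats(m);i=1+st[1:,4].argmax()
u,v=ce[i]; d=c['Rm']@[(u-c['cx'])/c['f'],(v-c['cy'])/c['f'],1]; print('disc px',ce[i],st[i],'ray@52',c['o']+d*(52-c['o'][2])/d[2])
b=w&(p[...,2]>24)&(p[...,2]<36); (x,y),wh,an=cv2.minAreaRect(p[b][:,:2].astype('f4')); print('box',x,y,wh,an)
c=pickle.load(open('w1.pkl','rb')); p=cloud(c); q=p.reshape(-1,3)
cc=np.array([551,-50.])
for it in range(3):
    r=np.hypot(q[:,0]-cc[0],q[:,1]-cc[1]); m=(r<112)&(r>85)&(q[:,2]>105)&(q[:,2]<120)
    s=least_squares(lambda v:np.hypot(q[m,0]-v[0],q[m,1]-v[1])-v[2],[*cc,96],loss='soft_l1').x; cc=s[:2]
print('lip',s,m.sum())
im=c['image'].astype(int).reshape(-1,3); hsv=cv2.cvtColor(c['image'],cv2.COLOR_BGR2HSV).reshape(-1,3)
r=np.hypot(q[:,0]-cc[0],q[:,1]-cc[1]); a=np.degrees(np.arctan2(q[:,1]-cc[1],q[:,0]-cc[0]))
f=(hsv[:,1]<130)&(hsv[:,2]>150)&(r<112)&(r>75)&(q[:,2]>55)
print('pale',f.sum(),'ends',np.percentile(a[f],[.5,2,98,99.5]))
for t in range(-100,115,10):
    k=f&(abs(a-t)<5)
    if k.sum(): print(t,k.sum(),q[k].mean(0).round(),r[k].mean().round(1))
h=(r>115)&(r<150)&(q[:,2]>60)&(q[:,2]<115)&(a>100); print('handle',h.sum(),np.median(a[h]))
# symmetric height fit
nom=lambda t:np.interp(abs(t),[0,32,64,96,100],[70,80,100,112,112])
k=f&(a>-100)&(a<110)
s=least_squares(lambda v:nom(a[k]-v[0])+v[1]-q[k,2],[5,0],loss='soft_l1',f_scale=3,diff_step=.05).x; print('yaw,dz',s)
```

```text
key 656 [ 454.11690359 -305.68485209   52.34347093] [ 454.13815516 -305.66761555   52.54541661] [26.65809623 26.59483555  7.95101733]
disc px [316.10307692 192.73230769] [302 179  29  29 650] ray@52 [ 454.21594817 -305.5722968    52.        ]
box 472.62274169921875 -308.554931640625 (110.10248565673828, 84.52954864501953) 80.87479400634766
lip [547.21876095 -50.18215801  98.54339741] 3203
pale 2428 ends [-178.63720572 -175.80538632  176.49835986  179.28154317]
-100 1 [ 527. -153.  112.] 105.3
-90 74 [ 550. -149.  113.] 99.4
-80 97 [ 564. -148.  112.] 99.1
-70 90 [ 581. -143.  109.] 98.7
-60 81 [ 596. -135.  104.] 97.8
-50 83 [ 609. -124.   98.] 96.5
-40 74 [ 620. -111.   92.] 94.7
-30 72 [628. -97.  86.] 93.5
-20 66 [633. -81.  79.] 91.8
-10 65 [637. -66.  75.] 91.0
0 63 [638. -50.  72.] 90.7
10 66 [636. -35.  72.] 90.4
20 64 [632. -19.  73.] 90.8
30 64 [626.  -4.  77.] 91.3
40 72 [618.   9.  82.] 92.7
50 71 [608.  22.  89.] 94.0
60 78 [595.  33.  95.] 95.7
70 74 [580.  42. 102.] 97.6
80 83 [564.  47. 107.] 98.4
90 84 [547.  49. 111.] 99.6
100 97 [530.  48. 113.] 99.7
110 17 [519.  46. 113.] 100.3
handle 341 140.19227194711374
yaw,dz [7.43359148 1.9855642 ]
```

Measurements agree: bowl centre is (548.5,-50), yaw 7.5°, and the key is at (454,-305.6,52). The edge heights match the nominal values to within 2 mm. Pressing the key first.

```bash
cat >> h.py <<'E'
K=np.array([454.3,-305.5])
def press():
    bot.servo_line([*K,90],speed=100); bot.dwell(.2)
    f0=np.array(bot.read_state()['ft_force'])
    hit=bot.servo_line([*K,63],speed=20,until_force=8)
    bot.dwell(.2); s=bot.read_state(); print('hit',hit,'z',s['ee_pos'],'dF',np.array(s['ft_force'])-f0)
    bot.servo_line([*K,100],speed=60); bot.dwell(.2)
E
python3 - <<'E'
from h import *
press(); s=bot.read_state(); print(s['clock'],s['ft_force'])
c=cam('wrist'); p=cloud(c); d=c['Rm'].T@(np.array([*K,52])-c['o']); u,v=(d[:2]/d[2]*c['f']+[c['cx'],c['cy']]); print(u,v)
c=cam('scene'); cv2.imwrite('pics/k1.png',cv2.resize(c['image'][130:250,120:300],None,fx=4,fy=4))
E
```

```text
hit True z [ 454.28649515 -305.54070886   65.04753994] dF [-2.19610138  0.11751902  7.56607983]
8.5417 [-0.11656833 -0.85311988  0.20982423]
318.3132029216733 240.8348497870624
```

View pics/k1.png

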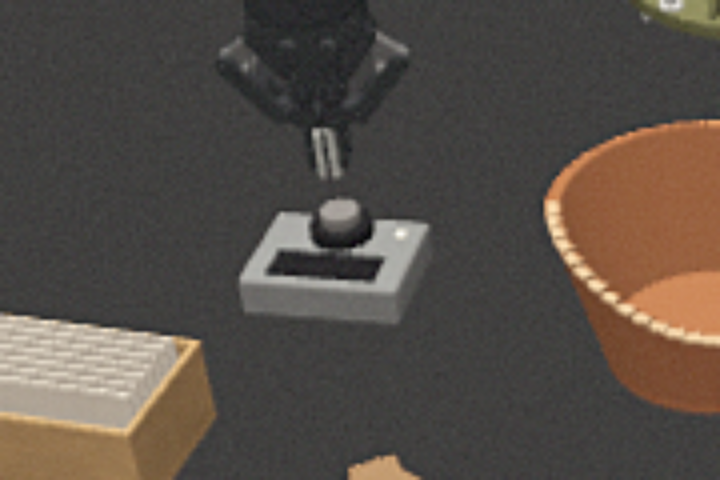

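The key bottomed out with TCP z at 65.0, which is 6 mm below contact at 7.6 N, and the picture shows it back up with the fingers clear. Next is the trace, then the second press.

Run:
```python
from h import *
c=np.array([548.5,-50]); yaw=7.5
def pt(t,h=15.5):
    z=np.interp(abs(t),[0,32,64,96],[70.5,81,101,113]); r=73+27*z/112; a=np.radians(t+yaw)
    return [c[0]+r*np.cos(a),c[1]+r*np.sin(a),z+h+bot.tip_reach]
bot.servo_line([*K,200],speed=200)
s=pt(100); bot.move_to([s[0],s[1],210],[0,0,1,0])
bot.servo_line(s,speed=80); print(bot.read_state()['clock'])
f=[];z=[]
for t in np.arange(92,-101,-8):
    p=pt(t); hit=bot.servo_line(p,speed=40,until_force=6); st=bot.read_state()
    f.append(np.linalg.norm(st['ft_force'])); z.append(np.linalg.norm(np.array(st['ee_pos'])-p))
    if hit: print('HIT',t,st['ft_force']); break
print(np.round(f,1),np.round(z,1),st['clock'],st['tool_rot'])
bot.servo_line([*st['ee_pos'][:2],210],speed=150)
```

```text
11.5667
[0.9 0.5 1.  1.  1.2 1.2 0.8 1.5 0.8 1.2 0.9 0.6 0.4 0.6 0.5 1.2 0.5 0.5
 1.2 0.6 0.4 0.7 1.1 0.7 0.9] [0.2 0.2 0.2 0.2 0.2 0.2 0.2 0.2 0.2 0.2 0.2 0.2 0.2 0.2 0.2 0.2 0.2 0.2
 0.2 0.2 0.2 0.2 0.2 0.2 0.2] 23.9333 [ 1.61275416e-04  6.45594924e-05  9.99999984e-01 -5.27438076e-05]
```

Run:
```python
from h import *
bot.move_to([*K,150],[0,0,1,0]); press()
bot.servo_line([*K,220],speed=150); bot.dwell(.3)
c=cam('top'); cv2.imwrite('pics/t2.png',c['image'])
import pickle
a=pickle.load(open('top.pkl','rb'))
d=cv2.absdiff(a['image'],c['image']).max(-1)[185:260,285:395]; print('bowl diff px',(d>40).sum())
print(bot.read_state()['clock'],bot.read_state()['ft_force'])
```

```text
hit True z [ 454.30055428 -305.52341968   65.05400948] dF [-1.37857724  2.1029813   7.69193418]
bowl diff px 0
29.8333 [-0.31057698 -0.26902734 -0.3695622 ]
```

View pics/t2.png

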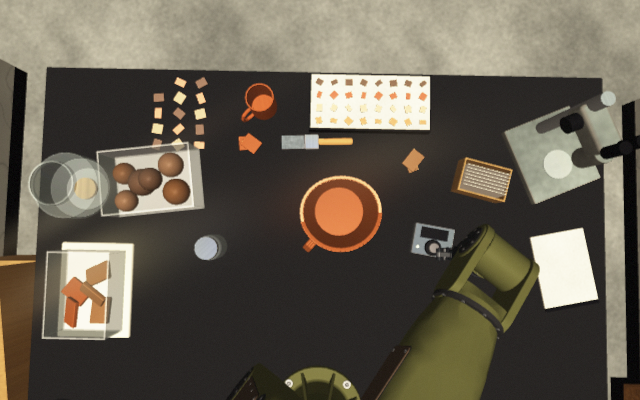

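The bowl at (340,214) and everything else are where they started. The arm is clear above the recorder.

```bash
python3 -c "
from rig import bot
print(bot.finish_job())"
```

```text
the job is handed in; nothing more can be done
None
```

I handed the job in at about 30 s of the 64 s limit: the key was pressed fully down and let up, the broken edge traced from the handle end to the far end about 15 mm above it with no contact felt, the key pressed fully and let up again, and the last top view shows the bowl and other things unmoved.

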